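# Set and clamp the dust extraction hood at the plaster cast

### The job

The white extraction hood on the small bench stand is clamped in the wrong place: swing the stand's cam lever out as far as it goes to release the sliding arm (do not force the arm while it is clamped) and slide the arm until the hood's mouth is centred on the plaster dental cast standing in front of it. Then swing the lever all the way back over centre to its stop so that the arm is clamped there. Do not shift the cast, the jar, the bowl or the brush.

Things in the scene. Friction and masses are not known exactly. Their poses are not given: they have to be found in the camera images.
- stand: Fixed bench stand: grey foot (x -85 to 45 mm, y -55 to 55, 12 high), aluminium clamp body (x -68 to 25 mm, y -40 to 40, 89 high) through which the arm runs. Origin on the table under the arm's centre line. Its axes: z up; y along the sliding arm towards the hood; x the way the hood's mouth faces, away from the robot. It is turned at most 15 degrees from the robot's axes.
- clamp_axis (a point): Pivot of the cam lever at the height of the lever's middle, 117 mm above the table; axes as the stand's. It lies on the robot's side of the arm, 36.5 mm from the arm's centre line, mid-way along the clamp body. The lever's hub is 28 mm across and tops out at 136 mm.
- clamp_lever (a joint): Lever angle about the upright pivot. 0 = clamped, at its stop: the lever lies along the arm, pointing to the stand's -y. It grows as the lever swings out towards the robot (1.57 = pointing to the stand's -x) to 1.9 = fully released. The cam grips below 1.1, tightest at 0.35 (the centre); below about 0.15 it snaps home to 0. The push needed peaks near 4 N at 95 mm. Below 0.08 is clamped, above 1.2 released.
- lever_tip (a point): End of the plain steel cam lever: a level bar 14 mm thick, 24 mm high (105 to 129 mm above the table), reaching 125 mm from the pivot. Clamped, it lies beside and above the arm, whose top is at 82 mm (end cap 88 mm), so that fingertips above the arm can push it out towards the robot; push it back from its other side.
- extraction_arm (a joint): Travel of the sliding arm along the stand's y, in m, from -0.08 to 0.08; grows as the hood moves away from the clamp. The arm is a 24 mm square aluminium tube with its centre 70 mm above the table, the hood on its +y end and a black cap on its -y end. Released, it slides with about 3 N and stays where it is left; clamped, it holds against about 25 N.
- hood_mouth (a point): Centre of the hood's open mouth, 70 mm above the table, axes as the stand's. The hood is a white box open towards +x: 80 mm in y, 70 mm high (35 to 105 mm above the table), 50 mm deep back from the mouth, with a short grey spigot behind.
- hood_outer (a point): Centre line of the arm at the hood's outer side wall (its +y face, facing away from the clamp), 70 mm above the table: push here, or higher on this wall (it reaches up to 105 mm), to slide the arm towards -y; a gripper's wide part resting on the hood's top would drag the hood along.
- tube_end (a point): Centre of the outer face of the black 36 mm square end cap (8 mm thick) on the arm's -y end, 70 mm above the table: push here to slide the arm towards +y.
- cast: Cream plaster dental cast with an arch of teeth on a round-footed steel pedestal, loose, 0.6 kg; 60 mm wide, 75 mm high; origin at the centre of its underside on the table. It stands about 65 mm in front (+x) of the mouth plane, to one side or the other of where the hood starts. The hood is centred when the cast's y, along the stand's y axis, equals that of hood_mouth.
- jar_center (a point): Middle of an amber glass jar with a white cap, 60 mm across, 95 mm high, also in front of the hood's path, on the other side from the cast. Not to be moved.
- bowl: Dark rubber mixing bowl, 100 mm across, 55 mm high, in front of the arm's capped end; origin at the centre of its underside. Not to be moved.
- brush_grip (a point): Handle of a bench brush lying flat on the table on the robot's side of the hood. Not to be moved.

How it is judged:
By the outcome, as a careful person would: the job done as asked, in the order asked, and still so for the second after the job is handed in, with the robot touching nothing.
It also fails if it takes over 72 s, if anything falls off the work surface, if the arm or the gripper's body presses on something with over 40 N, if the wrist force passes 120 N, or if a joint passes its speed limit or range.

### The arm

A 6-joint arm with a two-finger parallel gripper is mounted at the origin on the work surface. World frame = base frame: x ahead of the robot, y to its left, z up, the work surface at z = 0. Lengths are in m, angles in rad, forces in N, time in s.
With the tool pointing down it reaches from about 0.275 to 0.975 m from the base axis. Payload 8.4 kg.
Tool frame: the origin (TCP) lies midway between the tips of the shut fingers; the grasp point (between the pads) lies robot.hold_point_z behind it (robot.hold_point_z is the distance from the TCP to the grasp point, in m); z points along the fingers, y is the direction in which the jaws open and shut (so a half turn about z gives the same grasp; the last joint's range is limited). The gripper opens to 92 mm and grips with 3 to 60 N. Pads are 20 mm wide; open, the fingers measure 128 mm over their backs; the gripper's body (75 mm by 189 mm) begins 69 mm behind the grasp point.
Start: joints at [-1.13, 0.353, 1.633, -0, 1.155, -0.002], TCP at [0.268, -0.565, 0.215] pointing down, gripper open.
Joint ranges: [-2.63, 2.63], [-0.92, 2.1], [0.06, 2.66], [-1.3, 4.44], [0, 2.69], [-3.02, 3.02]. Speed limits (rad/s): [2.22, 2.22, 2.79, 3.14, 3.14, 3.14].

### API

Orientations are given as [roll, pitch, yaw] about the fixed x, y, z axes, in that order (R = Rz(yaw) Ry(pitch) Rx(roll)).
In Python, from bench import robot, viewer, spotter gives the robot as it stands.
- The arm moves only by the tool arm_command, never from a script. Its argument "rows" is a list of rows, each a list of 7 numbers: the shift along the tool's x, y, z in mm, then the turn, a rotation vector about the tool's x, y, z in degrees, then the finger opening in mm, from 0 to 91.9. In form: [[x, y, z, rx, ry, rz, gripper], ...]. A call has 1 to 10 rows; each row is the pose to reach, as a shift and turn from the pose commanded when the call began, along the tool's axes at that moment; what a row does not reach only later rows make up. A row lasts 1/12 s, in which the tool goes at most 41.7 mm and 7.16 degrees, less where a joint would pass 70% of its speed; a pose out of reach is approached as far as the arm can. A call with a gripper value outside its range is refused whole. The fingers move at their own pace and stop on an object; "grip_force" is the grip in N (left out, the last holds). Time passes only in rows, so rows that repeat a pose let the fingers close. It gives the time, the measured TCP pose, the force and the opening at its end, in the units of the state.
- robot.observe(): the state, without advancing time (a new reading comes with each control period).
- viewer.camera(name): name is "scene" or "top" or "wrist"; returns the picture (384x512x3 uint8, red, green, blue); there is no depth.
- viewer.calibration(name): a dict with "fx", "fy", "cx", "cy" (pixels), "rvec" (rotation vector, rad) and "tvec" (3), from world to camera coordinates, as OpenCV has them. Camera axes: x right, y down, z forward; pixel columns grow to the right and rows downward; lengths in m; the calibration is good to about 2 mm. A picture is of the moment at which its call begins: read the wrist's pose just before it. calibration takes no time and is no camera call; for the wrist camera it gives the pose at the moment of the call.
- robot.job_done(): hands the job in, once; it reports no verdict.
Trained networks look in the newest picture that a camera, given by its name, has taken for a name from the list of things; names that differ only in an ending like _2 or _b are one class to them, and where a whole thing is asked for, a point or a joint stands for the part that bears it (a point fixed in the world has none). Each returns a list of dicts, best first, with "score" (0 to 1); they miss things now and then, are a little off and sometimes report something else, mostly with a low value. They report only what shows in the picture. A call takes as long as a camera call.
- spotter.search_frame(name, camera): "point" ([column, row] in pixels, amid what is visible of it).
The state is a dict: "time_s": time; "joint_positions": joint angles; "qd": joint speeds; "joint_torque": joint torques, N m; "tcp_pos": TCP position; "ee_rot": TCP orientation; "force": force on the tool from outside, world axes, zero at the start; "torque": the same for the moment, N m; "opening": finger opening in m.
Only numpy, scipy, OpenCV 4.12 (cv2) and the standard library are available. Lean on these libraries where they do the work, as an engineer would, in place of code of your own. Each camera call takes 0.05 s, during which the arm holds its last target. There are 200 camera calls.

## Working session

There is one attempt and no reset: what is moved stays moved. The work goes in short steps, Python scripts to look and compute and a tool call to move; the robot and the scene stay as the last step left them, time stands still between calls to the robot, and variables do not carry over. Pictures are saved under pics/ and viewed, about 8 in all and at most 12, crops included, and the job is handed in when it is done.

Besides the shell and the picture viewer there is one more tool, called in YAML: its name, and indented under it one key for each argument. arm_command: Moves the arm, as the interface text tells. Its arguments: {"type":"object","properties":{"rows":{"type":"array"},"grip_force":{"type":"number"}},"required":["rows"]}

```bash
mkdir -p pics
cat > h.py <<'E'
import numpy as np, cv2
from bench import robot, viewer, spotter
def cal(n):
    c=viewer.calibration(n); K=np.array([[c['fx'],0,c['cx']],[0,c['fy'],c['cy']],[0,0,1.]])
    return K,np.array(c['rvec'],float),np.array(c['tvec'],float)
def proj(n,P):
    K,r,t=cal(n); return cv2.projectPoints(np.array(P,float).reshape(-1,1,3),r,t,K,None)[0].reshape(-1,2)
def back(n,uv,z):
    K,r,t=cal(n); R=cv2.Rodrigues(r)[0]; d=R.T@np.linalg.inv(K)@np.array([uv[0],uv[1],1.]); o=-R.T@t
    return o+d*(z-o[2])/d[2]
def shot(n,f):
    im=viewer.camera(n); cv2.imwrite('pics/'+f,cv2.cvtColor(im,cv2.COLOR_RGB2BGR)); return im
E
python3 - <<'E'
from h import *
a=shot('top','t1.png');b=shot('scene','s1.png')
cv2.imwrite('pics/t1b.png',cv2.resize(cv2.cvtColor(a,cv2.COLOR_RGB2BGR),(800,600),interpolation=cv2.INTER_CUBIC))
for n,z in [('stand',.089),('clamp_axis',.136),('lever_tip',.129),('hood_mouth',.07),('hood_outer',.07),('tube_end',.07),('cast',.04),('jar_center',.0475),('bowl',.03),('brush_grip',.01)]:
  for c in ('top','scene'):
    for q in spotter.search_frame(n,c)[:2]: print(n,c,np.round(q['point']),round(q['score'],2),np.round(back(c,q['point'],z),3))
s=robot.observe();print(s['time_s'],s['tcp_pos'],s['ee_rot'],robot.hold_point_z)
E
```

```text
stand top [254. 194.] 0.98 [ 0.593 -0.     0.089]
stand scene [265. 204.] 0.91 [ 0.613 -0.     0.089]
clamp_axis top [250. 195.] 0.69 [0.589 0.006 0.136]
clamp_axis scene [269. 205.] 0.78 [0.643 0.012 0.136]
clamp_axis scene [246. 179.] 0.53 [ 0.586 -0.051  0.136]
lever_tip top [287. 206.] 0.57 [ 0.57  -0.062  0.129]
lever_tip scene [245. 181.] 0.57 [ 0.589 -0.051  0.129]
hood_mouth top [221. 190.] 0.61 [0.599 0.065 0.07 ]
hood_mouth scene [302. 204.] 0.73 [0.588 0.083 0.07 ]
hood_outer top [220. 189.] 0.97 [0.601 0.066 0.07 ]
hood_outer scene [300. 203.] 0.97 [0.586 0.079 0.07 ]
tube_end top [217. 189.] 0.86 [0.6   0.072 0.07 ]
tube_end top [283. 203.] 0.51 [ 0.576 -0.058  0.07 ]
tube_end scene [302. 204.] 0.82 [0.586 0.083 0.07 ]
cast top [155. 152.] 0.86 [0.674 0.202 0.04 ]
cast scene [352. 255.] 0.89 [0.68 0.21 0.04]
jar_center top [198. 146.] 0.78 [0.687 0.115 0.047]
jar_center scene [307. 248.] 0.62 [0.686 0.109 0.047]
bowl top [308. 125.] 0.79 [ 0.739 -0.109  0.03 ]
bowl scene [207. 249.] 0.96 [ 0.723 -0.116  0.03 ]
brush_grip top [158. 285.] 0.84 [0.404 0.192 0.01 ]
brush_grip scene [346. 165.] 0.84 [0.404 0.189 0.01 ]
1.1 [ 0.26780227 -0.56473     0.21458839] [3.14157840e+00 1.24925486e-05 4.42843559e-01] 0.0187
```

View pics/t1b.png

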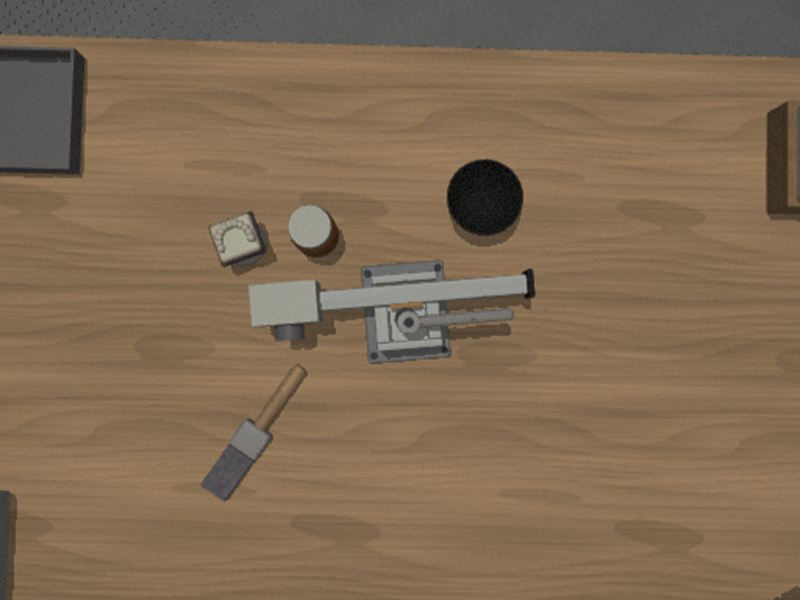

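View pics/s1.png

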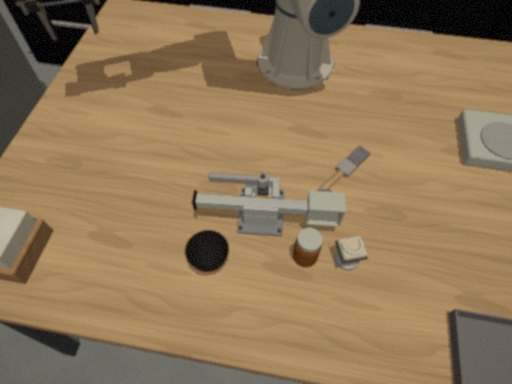

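The top view (800 px scale) shows the lever clamped along the arm, with its hub at (408,322) and tip at (512,314). The cap is at (532,284), the hood at (285,304), the cast at (237,239) and the jar at (313,230). The hood has to go +y, so I'll push on the capped end. Next I'll fit the geometry.

```bash
cat > fit.py <<'E'
from h import *
from scipy.optimize import least_squares
s=.64
# unknown: X,Y,yaw, h (hood centre y), c (cap outer y), mx (mouth x)
def pts(p):
    X,Y,a,h,c,mx=p
    L=[(-.0365-0.0,  0,.136),(-.0365,-.125,.129),(0,c,.088),(mx,h+.04,.105),(mx,h-.04,.105),(mx-.05,h-.04,.105),(mx-.05,h+.04,.105),
       (.045,.055,.012),(.045,-.055,.012),(-.085,-.055,.012),(-.085,.055,.012)]
    # clamp axis mid-way along body: y=0
    R=np.array([[np.cos(a),-np.sin(a)],[np.sin(a),np.cos(a)]])
    return np.array([[*(R@l[:2]+[X,Y]),l[2]] for l in L])
uv=np.array([(408,322),(512,314),(534,284),(249,287),(318,281),(320,322),(251,328),(361,269),(443,261),(450,354),(369,362)])*s
r=least_squares(lambda p:(proj('top',pts(p))-uv).ravel(),[.6,0,.08,.1,-.2,.03],loss='soft_l1')
if __name__=='__main__':
    print(np.round(r.x,4)); print(np.round((proj('top',pts(r.x))-uv),1).tolist())
    X,Y,a,h,c,mx=r.x
    R=np.array([[np.cos(a),-np.sin(a)],[np.sin(a),np.cos(a)]])
    for n,q,z in [('top',(237*s,239*s),.072),('scene',(351,244),.072),('top',(313*s,227*s),.095),('scene',(308,237),.095)]:
        w=back(n,q,z); print(n,w.round(4),'stand',(R.T@(w[:2]-[X,Y])).round(4))
    print(pts(r.x).round(3)[:3], 'scene proj',proj('scene',pts(r.x)).round(0)[:7].tolist())
E
python3 fit.py
```

```text
[ 0.6046 -0.0103  0.1003  0.1463 -0.1598  0.022 ]
[[0.1, 0.2], [1.0, 0.1], [-0.0, -0.4], [0.5, -0.4], [-1.2, 0.2], [-0.5, 0.4], [1.1, -0.2], [-0.4, -2.0], [-0.2, -0.9], [0.3, 1.8], [-0.8, 0.9]]
top [0.6687 0.2014 0.072 ] stand [0.0849 0.2042]
scene [0.6706 0.2012 0.072 ] stand [0.0868 0.2038]
top [0.683  0.1044 0.095 ] stand [0.0895 0.1063]
scene [0.6832 0.1051 0.095 ] stand [0.0897 0.1069]
[[ 0.568 -0.014  0.136]
 [ 0.581 -0.138  0.129]
 [ 0.621 -0.169  0.088]] scene proj [[263.0, 175.0], [208.0, 173.0], [193.0, 195.0], [345.0, 210.0], [309.0, 208.0], [309.0, 189.0], [344.0, 192.0]]
```

arm_command:
  rows:
    - [167,-88,0,0,0,7,0]
    - [334,-177,0,0,0,14,0]
    - [501,-265,0,0,0,19.6,0]
    - [501,-265,0,0,0,19.6,0]
    - [501,-265,0,0,0,19.6,0]
    - [501,-265,0,0,0,19.6,0]
    - [501,-265,0,0,0,19.6,0]
    - [501,-265,0,0,0,19.6,0]
    - [501,-265,0,0,0,19.6,0]
    - [501,-265,0,0,0,19.6,0]
  grip_force: 20

```text
time_s: 1.93
tcp_pos: [0.5177, -0.2296, 0.2149]
ee_rot: [3.141, -0.0, 0.101]
force: [0.2, -0.8, -0.1]
opening: 0.0271
```

arm_command:
  rows:
    - [0,0,0,0,0,0,0]
    - [0,0,0,0,0,0,0]
    - [0,0,0,0,0,0,0]
    - [0,0,0,0,0,0,0]

```text
time_s: 2.27
tcp_pos: [0.516, -0.2324, 0.2145]
ee_rot: [3.141, 0.0, 0.1]
force: [-0.9, -0.3, 0.3]
opening: 0.0016
```

```bash
cat >> h.py <<'E'
S=(.6046,-.0103,.1003)
def st(w):
    c,s=np.cos(S[2]),np.sin(S[2]); d=np.array(w)[:2]-S[:2]; return np.array([c*d[0]+s*d[1],-s*d[0]+c*d[1]])*1000
def where():
    o=robot.observe(); print('t',round(o['time_s'],2),'stand mm',st(o['tcp_pos']).round(1),'z',round(o['tcp_pos'][2]*1000,1),'rpy',np.round(o['ee_rot'],4),'F',np.round(o['force'],1),'op',o['opening'])
E
python3 -c "
from h import *
where()
for deg in (0,15,30,45,60,75,90,100,109):
    t=np.radians(deg); l=np.array([-np.sin(t),-np.cos(t)]); n=np.array([-np.cos(t),np.sin(t)]); d=7+10*abs(n[0])+18*abs(n[1]); p=np.array([-36.5,0])
    print(deg,'out',(p+100*l-d*n).round(0),'back',(p+100*l+d*n).round(0))
"
```

```text
t 2.27 stand mm [-110.4 -212.1] z 214.5 rpy [3.1414e+00 4.0000e-04 9.9800e-02] F [-0.9 -0.3  0.3] op 0.0015578788701563256
0 out [ -20. -100.] back [ -54. -100.]
15 out [ -42. -102.] back [-83. -91.]
30 out [-65. -99.] back [-108.  -74.]
45 out [-88. -90.] back [-126.  -52.]
60 out [-109.  -74.] back [-137.  -26.]
75 out [-126.  -52.] back [-140.    0.]
90 out [-136.  -25.] back [-136.   25.]
100 out [-140.   -9.] back [-130.   43.]
109 out [-140.    7.] back [-122.   58.]
```

arm_command:
  rows:
    - [34,-37,0,0,0,0,0]
    - [68,-74,0,0,0,0,0]
    - [102,-112,0,0,0,0,0]
    - [102,-112,0,0,0,0,0]
    - [102,-112,20,0,0,0,0]
    - [102,-112,50,0,0,0,0]
    - [102,-112,80,0,0,0,0]
    - [102,-112,105,0,0,0,0]
    - [102,-112,114,0,0,0,0]
    - [102,-112,114,0,0,0,0]

```text
time_s: 3.1
tcp_pos: [0.6048, -0.1109, 0.0983]
ee_rot: [-3.14, 0.004, 0.099]
force: [-0.6, 0.3, -0.1]
opening: 0.0009
```

```bash
python3 -c "
from h import *
where()
import cv2
a=viewer.camera('top')[150:260,130:370]
b=viewer.camera('scene')[130:270,170:370]
cv2.imwrite('pics/c1.png',np.vstack([cv2.resize(x,(600,300),interpolation=2) for x in (a[...,::-1],b[...,::-1])]))
"
```

```text
t 3.1 stand mm [  -9.8 -100.1] z 98.3 rpy [-3.1404  0.0043  0.0988] F [-0.6  0.3 -0.1] op 0.000863465411466051
```

View pics/c1.png

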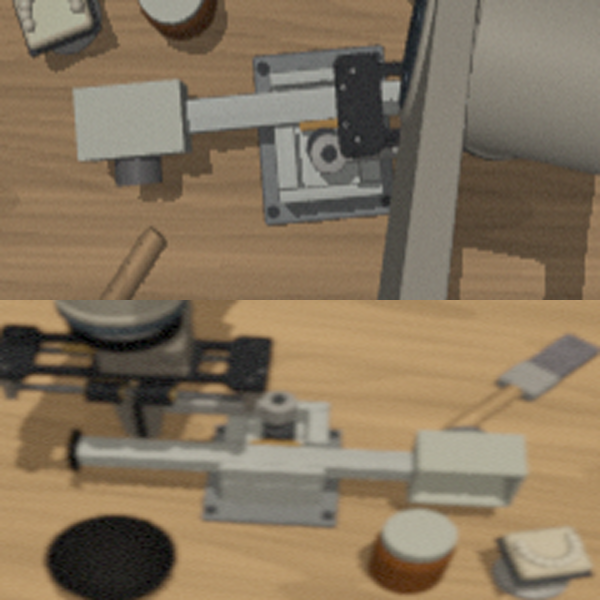

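arm_command:
  rows:
    - [-10,0,0,0,0,0,0]
    - [-20,0,0,0,0,0,0]
    - [-30,1,0,0,0,0,0]
    - [-42,1,0,0,0,0,0]
    - [-54,0,0,0,0,0,0]
    - [-66,-4,0,0,0,0,0]
    - [-80,-10,0,0,0,0,0]
    - [-91,-17,0,0,0,0,0]
    - [-101,-26,0,0,0,0,0]
    - [-101,-26,0,0,0,0,0]

```text
time_s: 4.03
tcp_pos: [0.5013, -0.0933, 0.1015]
ee_rot: [-3.141, 0.0, 0.101]
force: [0.5, 0.2, -0.1]
opening: 0.0004
```

arm_command:
  rows:
    - [-9,-11,0,0,0,0,0]
    - [-17,-22,0,0,0,0,0]
    - [-23,-35,0,0,0,0,0]
    - [-27,-49,0,0,0,0,0]
    - [-30,-58,0,0,0,0,0]
    - [-31,-66,0,0,0,0,0]
    - [-31,-72,0,0,0,0,0]
    - [-31,-76,0,0,0,0,0]
    - [-31,-78,0,0,0,0,0]
    - [-31,-78,0,0,0,0,0]

```text
time_s: 4.87
tcp_pos: [0.4653, -0.0192, 0.1005]
ee_rot: [-3.142, 0.0, 0.101]
force: [0.8, -0.4, -0.7]
opening: 0.0006
```

```bash
python3 -c "
from h import *
where()
"
```

```text
t 4.87 stand mm [-139.5    5.1] z 100.5 rpy [-3.1416e+00  1.0000e-04  1.0120e-01] F [ 0.8 -0.4 -0.7] op 0.0005904737851168124
```

arm_command:
  rows:
    - [0,-2,0,0,0,0,0]
    - [0,-4,0,0,0,0,0]
    - [0,-5,0,0,0,0,0]
    - [0,-5,0,0,0,0,0]

```text
time_s: 5.2
tcp_pos: [0.4649, -0.0149, 0.1006]
ee_rot: [3.141, -0.0, 0.101]
force: [1.3, -2.6, -1.4]
opening: 0.0003
```

arm_command:
  rows:
    - [0,-1,0,0,0,0,0]
    - [0,-2,0,0,0,0,0]
    - [0,-3,0,0,0,0,0]
    - [0,-3,0,0,0,0,0]

```text
time_s: 5.53
tcp_pos: [0.465, -0.014, 0.1007]
ee_rot: [3.137, -0.001, 0.102]
force: [2.8, -19.1, -3.5]
opening: 0.0003
```

Force rises against the end stop, so the lever is fully out. Backing off and going to the end cap.

arm_command:
  rows:
    - [0,15,0,0,0,0,0]
    - [0,25,0,0,0,0,0]
    - [0,25,-40,0,0,0,0]
    - [0,25,-75,0,0,0,0]
    - [0,60,-75,0,0,0,0]
    - [20,95,-75,0,0,0,0]
    - [45,130,-75,0,0,0,0]
    - [70,165,-75,0,0,0,0]
    - [95,195,-75,0,0,0,0]
    - [118,222,-75,0,0,0,0]

```text
time_s: 6.37
tcp_pos: [0.6054, -0.2231, 0.1755]
ee_rot: [-3.141, -0.0, 0.099]
force: [0.2, 1.1, 0.5]
opening: 0.0006
```

arm_command:
  rows:
    - [22,0,0,0,0,0,0]
    - [22,0,0,0,0,0,0]
    - [22,0,0,0,0,0,0]

```text
time_s: 6.62
tcp_pos: [0.6259, -0.2185, 0.1747]
ee_rot: [-3.141, 0.001, 0.1]
force: [1.0, 0.3, -0.1]
opening: 0.0
```

```bash
python3 -c "
from h import *
where()
a=viewer.camera('wrist');b=viewer.camera('scene')[100:280,130:370]
cv2.imwrite('pics/c2.png',np.hstack([cv2.resize(x,(400,300),interpolation=2) for x in (a[...,::-1],b[...,::-1])]))
"
```

```text
t 6.62 stand mm [   0.4 -209.3] z 174.7 rpy [-3.1406e+00  1.1000e-03  1.0020e-01] F [ 1.   0.3 -0.1] op 1.8963087006393397e-05
```

View pics/c2.png

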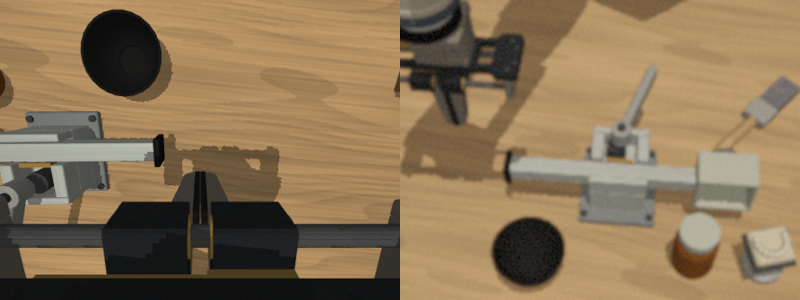

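Left, the wrist view: the cap at (160,150) is clear ahead of the fingers. Right, the scene view: the lever has swung fully out, tip at (652,72), and the other objects haven't moved. Next I descend and push.

arm_command:
  rows:
    - [0,0,35,0,0,0,0]
    - [0,0,70,0,0,0,0]
    - [0,0,100,0,0,0,0]
    - [0,0,111,0,0,0,0]
    - [0,-10,111,0,0,0,0]
    - [0,-20,111,0,0,0,0]
    - [0,-26,111,0,0,0,0]
    - [0,-31,111,0,0,0,0]
    - [0,-38,111,0,0,0,0]
    - [0,-46,111,0,0,0,0]

```text
time_s: 7.55
tcp_pos: [0.6225, -0.1727, 0.0664]
ee_rot: [3.14, -0.003, 0.101]
force: [0.8, -2.8, 3.0]
opening: 0.0002
```

arm_command:
  rows:
    - [0,-7,0,0,0,0,0]
    - [0,-14,0,0,0,0,0]
    - [0,-20,0,0,0,0,0]
    - [0,-26,0,0,0,0,0]
    - [0,-31,0,0,0,0,0]
    - [0,-33,0,0,0,0,0]
    - [0,-34,0,0,0,0,0]
    - [0,-34,0,0,0,0,0]

```text
time_s: 8.22
tcp_pos: [0.6176, -0.1384, 0.0643]
ee_rot: [-3.141, 0.001, 0.101]
force: [-0.5, -0.6, 0.4]
opening: 0.0003
```

```bash
python3 -c "
from h import *
where()
a=viewer.camera('top')[120:240,120:280]
cv2.imwrite('pics/c3.png',cv2.resize(a[...,::-1],(800,600),interpolation=2))
"
```

```text
t 8.22 stand mm [ 1.000e-01 -1.288e+02] z 64.3 rpy [-3.1411e+00  8.0000e-04  1.0080e-01] F [-0.5 -0.6  0.4] op 0.00033879995548845375
```

View pics/c3.png

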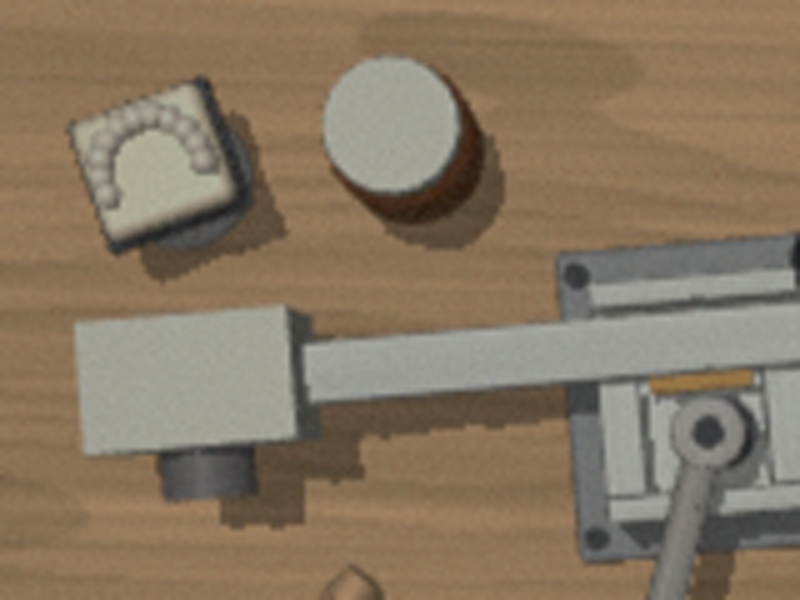

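```bash
cat > m.py <<'E'
from h import *
g=lambda u,v:(120+(u+.5)/5-.5,120+(v+.5)/5-.5)
H=[st(back('top',g(*q),.105)) for q in [(76,324),(288,307),(300,438),(86,455)]]
print('hood',np.round(H,1).tolist(),'mean',np.mean(H,0).round(1))
for z in (.062,.068,.075):
  C=[st(back('top',g(*q),z)) for q in [(70,125),(203,80),(238,188),(110,240)]]; print(z,'cast',np.mean(C,0).round(1))
C=np.mean(C,0)
c,s=np.cos(S[2]),np.sin(S[2])
for z in (0,.005): print('foot bottom (195,248) right (252,190):',[st(back('top',g(*q),z)).round(1) for q in [(195,248),(252,190)]])
b=viewer.camera('scene')[170:290,270:390]
cv2.imwrite('pics/c4.png',cv2.resize(b[...,::-1],(600,600),interpolation=2))
E
python3 m.py
```

```text
hood [[23.5, 233.5], [23.8, 153.7], [-25.8, 152.7], [-26.0, 233.0]] mean [ -1.1 193.2]
0.062 cast [ 89.9 207.9]
0.068 cast [ 89.  206.7]
0.075 cast [ 88.  205.4]
foot bottom (195,248) right (252,190): [array([ 59.6, 206. ]), array([ 82.1, 180.5])]
foot bottom (195,248) right (252,190): [array([ 59.1, 205.1]), array([ 81.5, 179.7])]
```

View pics/c4.png

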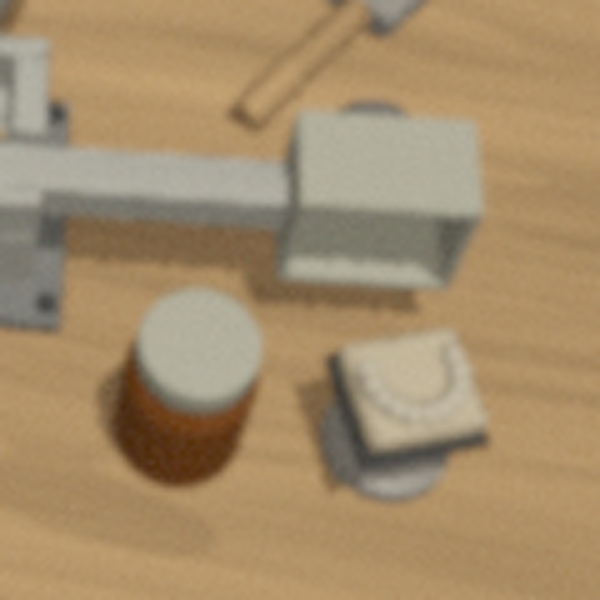

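```bash
cat > m2.py <<'E'
from h import *
g=lambda u,v:(270+(u+.5)/5-.5,170+(v+.5)/5-.5)
H=[st(back('scene',g(*q),.105)) for q in [(298,113),(478,124),(482,214),(288,206)]]
print('hood',np.round(H,1).tolist(),'mean',np.mean(H,0).round(1))
for z in (.062,.068,.075):
  C=[st(back('scene',g(*q),z)) for q in [(340,350),(452,332),(488,432),(372,452)]]; print(z,'cast',np.mean(C,0).round(1))
print('foot',st(back('scene',g(395,498),0.003)).round(1),'left',st(back('scene',g(322,430),0.003)).round(1))
E
python3 m2.py
```

```text
hood [[-23.5, 153.0], [-24.7, 234.5], [23.1, 232.9], [26.4, 147.5]] mean [  0.3 192. ]
0.062 cast [ 90.7 208.4]
0.068 cast [ 93.7 207. ]
0.075 cast [ 97.2 205.3]
foot [116.9 211.7] left [ 85.7 179.1]
```

arm_command:
  rows:
    - [0,-4,0,0,0,0,0]
    - [0,-8,0,0,0,0,0]
    - [0,-11,0,0,0,0,0]
    - [0,-13,0,0,0,0,0]
    - [0,-13,0,0,0,0,0]
    - [0,-13,0,0,0,0,0]
    - [0,-5,0,0,0,0,0]
    - [0,5,0,0,0,0,0]
    - [0,10,0,0,0,0,0]

```text
time_s: 9.07
tcp_pos: [0.6194, -0.1502, 0.0648]
ee_rot: [3.141, -0.001, 0.1]
force: [-0.2, -0.1, 0.2]
opening: 0.0005
```

arm_command:
  rows:
    - [0,0,-40,0,0,0,0]
    - [0,0,-80,0,0,0,0]
    - [0,0,-120,0,0,0,0]
    - [0,0,-160,0,0,0,0]
    - [-10,-35,-190,0,0,0,0]
    - [-20,-75,-200,0,0,0,0]
    - [-30,-115,-200,0,0,0,0]
    - [-40,-155,-200,0,0,0,0]
    - [-50,-195,-200,0,0,0,0]
    - [-60,-235,-200,0,0,0,0]

```text
time_s: 9.9
tcp_pos: [0.5363, 0.0763, 0.2651]
ee_rot: [-3.141, -0.001, 0.099]
force: [-0.7, 0.5, -0.5]
opening: 0.0003
```

arm_command:
  rows:
    - [0,-40,0,0,0,0,0]
    - [0,-80,0,0,0,0,0]
    - [0,-104,0,0,0,0,0]
    - [0,-104,0,0,0,0,0]
    - [0,-104,0,0,0,0,0]
    - [0,-104,0,0,0,0,0]
    - [0,-104,0,0,0,0,0]

```text
time_s: 10.48
tcp_pos: [0.5268, 0.1776, 0.2646]
ee_rot: [3.141, 0.0, 0.099]
force: [1.2, 0.0, -0.3]
opening: 0.0003
```

```bash
python3 -c "
from h import *
where()
a=shot('wrist','w1.png'); import json
c=viewer.calibration('wrist'); json.dump({k:np.array(v).tolist() for k,v in c.items()},open('wc.json','w'))
cv2.imwrite('pics/w1b.png',cv2.resize(a[...,::-1],(800,600),interpolation=2))
"
```

```text
t 10.48 stand mm [-58.6 194.7] z 264.6 rpy [3.1413e+00 1.0000e-04 9.9400e-02] F [ 1.2  0.  -0.3] op 0.0002759806646271232
```

View pics/w1b.png

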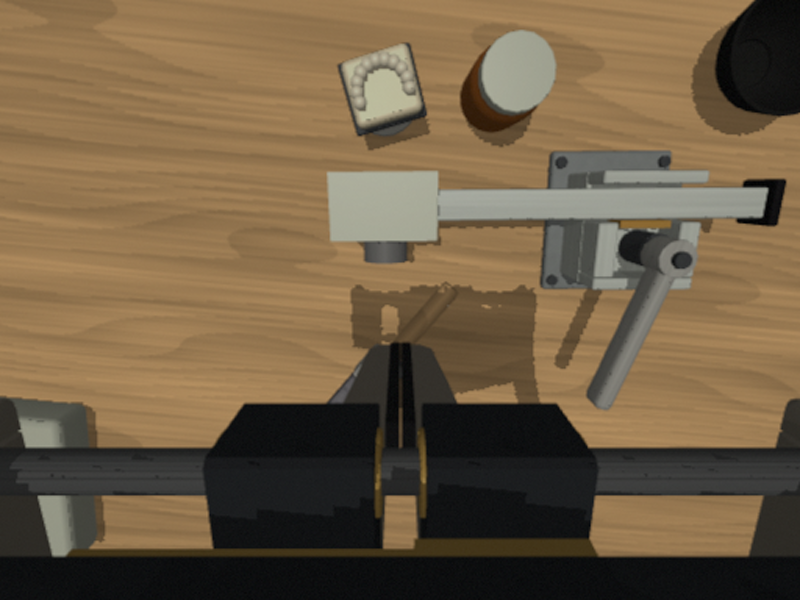

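```bash
cat > m3.py <<'E'
from h import *
g=lambda u,v:((u+.5)*.64-.5,(v+.5)*.64-.5)
B=lambda q,z:st(back('wrist',g(*q),z))
H=[B(q,.105) for q in [(328,171),(438,170),(439,241),(330,241)]]
print('hood',np.round(H,1).tolist(),'mean',np.mean(H,0).round(1))
for z in (.062,.068,.075):
  C=[B(q,z) for q in [(340,68),(408,43),(423,110),(356,131)]]; print(z,'cast',np.mean(C,0).round(1))
a=cv2.imread('pics/w1.png')
cv2.imwrite('pics/w1c.png',cv2.resize(a[20:165,195:315],None,fx=4,fy=4,interpolation=2))
E
python3 m3.py
```

```text
hood [[23.6, 246.3], [24.2, 167.1], [-26.7, 165.4], [-26.6, 247.0]] mean [ -1.4 206.4]
0.062 cast [ 86.4 208.6]
0.068 cast [ 85.2 208.4]
0.075 cast [ 83.8 208.1]
```

View pics/w1c.png

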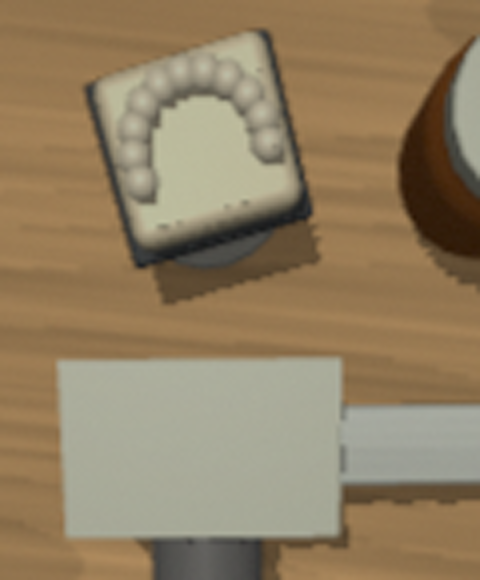

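Run:
```python
from h import *
g=lambda u,v:(195+(u+.5)/4-.5,20+(v+.5)/4-.5)
B=lambda q,z:st(back('wrist',g(*q),z)).round(1)
print('hood',[B(q,.105) for q in [(58,361),(341,358),(340,536),(67,538)]])
print('spigot base mid',B((207,541),.08), B((207,541),.1))
for z in (.055,.06,.066): print(z,np.mean([B(q,z) for q in [(92,84),(267,29),(308,203),(144,254)]],0).round(1))
print('slab diag mid', [np.mean([B(q,z) for q in [(86,88),(311,216)]],0).round(1) for z in (.035,.045,.055)])
print('foot',[B((u,268),.002) for u in (203,208,213)])
print('foot chord', [B((u,v),.002) for u,v in [(172,258),(272,236)]])
```

```text
hood [array([ 23., 247.]), array([ 23.6, 167.4]), array([-26.2, 166.7]), array([-26.7, 246.6])]
spigot base mid [-30.7 206.5] [-28.2 205.8]
0.055 [ 88.7 207.4]
0.06 [ 87.7 207.2]
0.066 [ 86.5 207. ]
slab diag mid [array([ 90.2, 209. ]), array([ 88.2, 208.6]), array([ 86.2, 208.2])]
foot [array([ 58.4, 209.6]), array([ 58.4, 207.8]), array([ 58.4, 206. ])]
foot chord [array([ 61.8, 220.8]), array([ 69.2, 184.7])]
```

The hood centre is at stand y ≈ 206.9 mm. The cast is at about 207.4 mm, from the foot circle and the block corners. It is centred, so I'll clamp it.

arm_command:
  rows:
    - [-19,36,0,0,0,0,0]
    - [-38,72,0,0,0,0,0]
    - [-58,108,0,0,0,0,0]
    - [-58,123,20,0,0,0,0]
    - [-58,123,60,0,0,0,0]
    - [-58,123,100,0,0,0,0]
    - [-58,123,135,0,0,0,0]
    - [-58,123,160,0,0,0,0]
    - [-58,123,164,0,0,0,0]
    - [-58,123,164,0,0,0,0]

```text
time_s: 11.37
tcp_pos: [0.4801, 0.0498, 0.0996]
ee_rot: [3.142, 0.003, 0.099]
force: [0.5, -0.6, -0.3]
opening: 0.0001
```

```bash
python3 -c "
from h import *
where()"
```

```text
t 11.37 stand mm [-117.9   72.2] z 99.6 rpy [3.1416 0.0033 0.0993] F [ 0.5 -0.6 -0.3] op 0.0001242770755125599
```

arm_command:
  rows:
    - [-5,14,0,0,0,0,0]
    - [-13,29,0,0,0,0,0]
    - [-19,47,0,0,0,0,0]
    - [-22,60,0,0,0,0,0]
    - [-23,72,0,0,0,0,0]
    - [-22,85,0,0,0,0,0]
    - [-20,98,0,0,0,0,0]
    - [-15,112,0,0,0,0,0]
    - [-9,124,0,0,0,0,0]
    - [-9,124,0,0,0,0,0]

```text
time_s: 12.2
tcp_pos: [0.4874, -0.0756, 0.1026]
ee_rot: [3.14, -0.004, 0.099]
force: [-0.0, -0.8, -0.0]
opening: 0.0005
```

arm_command:
  rows:
    - [8,11,0,0,0,0,0]
    - [18,22,0,0,0,0,0]
    - [30,31,0,0,0,0,0]
    - [43,39,0,0,0,0,0]
    - [53,43,0,0,0,0,0]
    - [62,46,0,0,0,0,0]
    - [68,48,0,0,0,0,0]
    - [72,48,0,0,0,0,0]
    - [73,48,0,0,0,0,0]
    - [73,48,0,0,0,0,0]

```text
time_s: 13.03
tcp_pos: [0.5622, -0.1142, 0.1005]
ee_rot: [3.141, -0.0, 0.101]
force: [-2.0, -1.3, -0.8]
opening: 0.0006
```

```bash
python3 -c "
from h import *
where()"
```

```text
t 13.03 stand mm [-52.6 -99.1] z 100.5 rpy [ 3.1409e+00 -1.0000e-04  1.0120e-01] F [-2.  -1.3 -0.8] op 0.0006425295595942728
```

Nudge on until the stop is felt.

arm_command:
  rows:
    - [1,0,0,0,0,0,0]
    - [2,0,0,0,0,0,0]
    - [3,0,0,0,0,0,0]
    - [3,0,0,0,0,0,0]

```text
time_s: 13.37
tcp_pos: [0.5626, -0.1141, 0.1005]
ee_rot: [3.141, 0.004, 0.101]
force: [-10.5, -3.7, 6.3]
opening: 0.0006
```

arm_command:
  rows:
    - [-15,0,0,0,0,0,0]
    - [-30,0,0,0,0,0,0]
    - [-30,0,-40,0,0,0,0]
    - [-30,0,-80,0,0,0,0]
    - [-30,0,-120,0,0,0,0]
    - [-25,-30,-150,0,0,0,0]
    - [-20,-65,-164,0,0,0,0]
    - [-15,-105,-164,0,0,0,0]
    - [-9,-145,-164,0,0,0,0]
    - [-9,-185,-164,0,0,0,0]

```text
time_s: 14.2
tcp_pos: [0.5385, 0.0716, 0.2658]
ee_rot: [-3.141, -0.004, 0.1]
force: [0.6, 1.5, 0.2]
opening: 0.0003
```

arm_command:
  rows:
    - [0,-35,0,0,0,0,0]
    - [0,-70,0,0,0,0,0]
    - [0,-109,0,0,0,0,0]
    - [0,-109,0,0,0,0,0]
    - [0,-109,0,0,0,0,0]
    - [0,-109,0,0,0,0,0]
    - [0,-109,0,0,0,0,0]

```text
time_s: 14.78
tcp_pos: [0.5267, 0.177, 0.2647]
ee_rot: [3.141, -0.0, 0.1]
force: [0.0, -0.2, -0.4]
opening: 0.0007
```

```bash
python3 -c "
from h import *
where()
a=shot('wrist','w2.png')
cv2.imwrite('pics/w2b.png',cv2.resize(a[...,::-1],(800,600),interpolation=2))
"
```

```text
t 14.78 stand mm [-58.7 194.2] z 264.7 rpy [ 3.1415e+00 -5.0000e-04  9.9900e-02] F [ 0.  -0.2 -0.4] op 0.0007110601640200448
```

View pics/w2b.png

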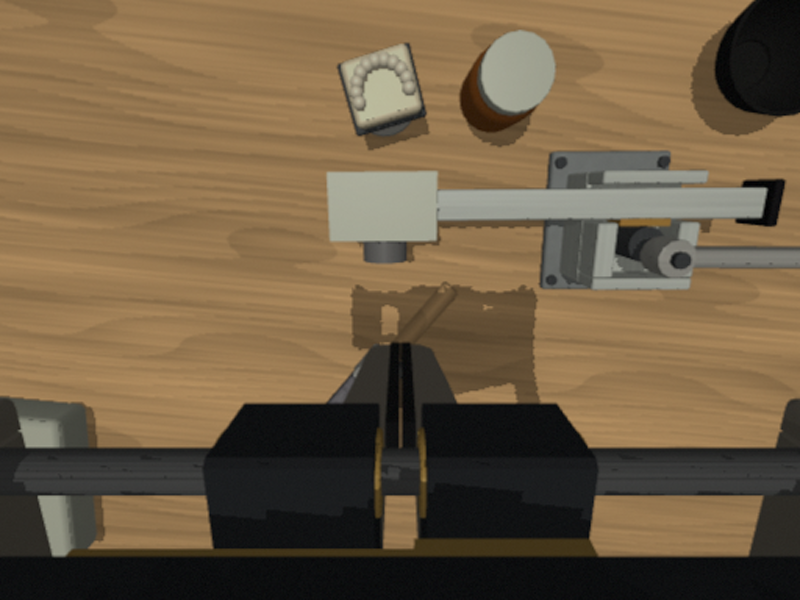

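The hood is at (383,206) and the cast at (382,88), unchanged since before clamping. The lever runs parallel to the arm (rows 258 at both ends). Jar, bowl and brush are as they were, and the robot is clear of everything.

```bash
python3 -c "
from h import *
print(robot.job_done())"
```

```text
the job is handed in; nothing more can be done
None
```

The hood is now centred on the cast and the arm is clamped there; I handed the job in at about 15 s.

- **Release:** I swung the lever out until it met its end stop, at about 19 N.
- **Slide:** I pushed the capped end of the arm about 60 mm towards +y.
- **Clamp:** I swung the lever back to its stop, where the force reached about 10 N with no further movement.

**Last checks:** Before clamping, the wrist camera put the hood centre at y ≈ 206.9 mm along the stand and the cast at about 207.4 mm. The different ways of locating the cast ranged from 205.3 to 209.0 mm, and one rough single-point reading from the scene camera gave 211.7 mm. After clamping, the wrist picture matched the earlier one by eye: the lever lay parallel to the arm, and hood, cast and jar were unmoved. The bowl and brush were only partly in view, and what showed was unchanged. The robot was clear of everything. No check failed.

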